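# Hole saws back to their storage pegs

## Task

The four cleaned hole saws stand in a mixed-up row on the metal drip tray. Lift them off one by one and put each back on the pine storage board, on the peg whose painted disc has its own colour and size, teeth down and sitting flat on the disc. Set them down rather than dropping them, do not tip any over, and leave the arbor and the pencil between the racks where they lie.

Things in the scene. Friction and masses are not known exactly. Their poses are not given: they have to be found in the camera images.
- saw_yellow: yellow hole saw, about 90 g: steel cup, 32 mm outside diameter, 45 mm tall, teeth (open end) down, closed crown on top; bore 26 mm, 40 mm deep. Origin: centre of its underside, z up; yaw means nothing. Starts over a 10 mm dowel, 27 mm tall, in a row at 85 mm pitch on a metal tray 360 x 85 mm (floor 18 mm above the bench, rim 24 mm). Grip round the crown, across the row
- saw_red: red hole saw, about 130 g: steel cup, 41 mm outside diameter, 45 mm tall, teeth (open end) down, closed crown on top; bore 35 mm, 40 mm deep. Origin: centre of its underside, z up; yaw means nothing. Starts over a 10 mm dowel, 27 mm tall, in a row at 85 mm pitch on a metal tray 360 x 85 mm (floor 18 mm above the bench, rim 24 mm). Grip round the crown, across the row
- saw_blue: blue hole saw, about 180 g: steel cup, 51 mm outside diameter, 45 mm tall, teeth (open end) down, closed crown on top; bore 45 mm, 40 mm deep. Origin: centre of its underside, z up; yaw means nothing. Starts over a 10 mm dowel, 27 mm tall, in a row at 85 mm pitch on a metal tray 360 x 85 mm (floor 18 mm above the bench, rim 24 mm). Grip round the crown, across the row
- saw_white: white hole saw, about 250 g: steel cup, 64 mm outside diameter, 45 mm tall, teeth (open end) down, closed crown on top; bore 58 mm, 40 mm deep. Origin: centre of its underside, z up; yaw means nothing. Starts over a 10 mm dowel, 27 mm tall, in a row at 85 mm pitch on a metal tray 360 x 85 mm (floor 18 mm above the bench, rim 24 mm). Grip round the crown, across the row
- peg_yellow: home of the yellow saw: yellow disc 32 mm across, 3 mm thick, with an upright wooden peg 10 mm in diameter rising 25 mm above it (slight chamfer). Origin: centre of the disc's underside, z up, y along the row. Four homes at 85 mm pitch on a fixed pine board 360 x 85 x 20 mm. A saw that is home has the peg inside and its teeth flat on the disc, 3 mm above this origin
- peg_red: home of the red saw: red disc 41 mm across, 3 mm thick, with an upright wooden peg 18 mm in diameter rising 25 mm above it (slight chamfer). Origin: centre of the disc's underside, z up, y along the row. Four homes at 85 mm pitch on a fixed pine board 360 x 85 x 20 mm. A saw that is home has the peg inside and its teeth flat on the disc, 3 mm above this origin
- peg_blue: home of the blue saw: blue disc 51 mm across, 3 mm thick, with an upright wooden peg 26 mm in diameter rising 25 mm above it (slight chamfer). Origin: centre of the disc's underside, z up, y along the row. Four homes at 85 mm pitch on a fixed pine board 360 x 85 x 20 mm. A saw that is home has the peg inside and its teeth flat on the disc, 3 mm above this origin
- peg_white: home of the white saw: white disc 64 mm across, 3 mm thick, with an upright wooden peg 38 mm in diameter rising 25 mm above it (slight chamfer). Origin: centre of the disc's underside, z up, y along the row. Four homes at 85 mm pitch on a fixed pine board 360 x 85 x 20 mm. A saw that is home has the peg inside and its teeth flat on the disc, 3 mm above this origin
- arbor: bystander: a steel hole-saw arbor with its pilot drill, 112 mm long and 24 mm thick, lying between the two racks. Origin under its middle, y along it
- pencil: bystander: a flat green carpenter's pencil, 175 mm long, 14 mm wide and 7 mm thick, lying between the two racks. Origin under its middle, y along it
There are look-alikes about, which are no part of the job. Leave any purple look-alike of the saw_red alone. What is shaped like the saw_white but turquoise is not meant.

How it is judged:
By the outcome, as a careful person would: the job done as asked, in the order asked, and still so for the second after the job is handed in, with the robot touching nothing.
It also fails if it takes over 96 s, if anything falls off the work surface, if the arm or the gripper's body presses on something with over 40 N, if the wrist force passes 120 N, or if a joint passes its speed limit or range.

## Robot

A 6-joint arm with a two-finger parallel gripper is mounted at the origin on the work surface. World frame = base frame: x ahead of the robot, y to its left, z up, the work surface at z = 0. Lengths are in m, angles in degrees, forces in N, time in s.
With the tool pointing down it reaches from about 0.35 to 0.725 m from the base axis. Payload 6 kg.
Tool frame: the origin (TCP) lies between the finger pads; the fingertips stand 25 mm ahead of it and the grasp point (between the pads) lies 6 mm ahead of it; z points along the fingers, y is the line along which they close (so a half turn about z gives the same grasp; the last joint's range is limited). The gripper opens to 85 mm and grips with 20 to 120 N. Pads are 22 mm wide; open, the fingers measure 114 mm over their backs; the gripper's body (76 mm by 85 mm) begins 54 mm behind the grasp point. The pads swing forward as they close: fully open they stand 13 mm farther back than shut.
Start: joints at [-56.167, 2.303, 4.859, 0, -92.561, -19.12], TCP at [0.152, -0.58, 0.256] pointing down, gripper open.
Joint ranges: [-146.85, 146.85], [-73.84, 115.35], [-62.03, 85.46], [-188.31, 113.3], [-161.28, -10.13], [-171.36, 171.36]. Speed limits (degrees/s): [147.25, 147.25, 172.46, 180, 180, 180].

## Interface

Orientations are given as [roll, pitch, yaw] about the fixed x, y, z axes, in that order (R = Rz(yaw) Ry(pitch) Rx(roll)).
In Python, from rig import * gives the robot as it stands. The module is installed in compiled form; this text tells all that it offers.
- The arm moves only by the tool arm_command, never from a script. Its arguments are lists of equal length, an entry for each row: "xyz": the shift along the tool's x, y, z in fractions of the full range, 1 being 750 mm, a list of three; "angular": the turn, a rotation vector about the tool's x, y, z in normalised numbers (1 is 360 degrees), a list of three; "gripper": the opening, from 0 (shut) to 1 (fully open). A call has 1 to 20 rows; each row is the pose to reach, as a shift and turn from the pose commanded when the call began, along the tool's axes at that moment; what a row does not reach only later rows make up. A row lasts 1/10 s, in which the tool goes at most 50 mm and 8.59 degrees, less where a joint would pass 70% of its speed; a pose out of reach is approached as far as the arm can. Shift and turn numbers lie between -1 and 1, and a call with a number outside is refused. A call with a gripper value outside its range is refused whole. The fingers move at their own pace and stop on an object; "squeeze" is the grip in N (left out, the last holds). Time passes only in rows, so rows that repeat a pose let the fingers close. It gives the time, the measured TCP pose, the force, the opening and the grip force at its end, in the units of the state.
- get_state(): the state, without advancing time (a new reading comes with each control period).
- camera(name): name is "scene" or "top" or "wrist"; returns the picture (384x512x3 uint8, blue, green, red); there is no depth.
- camera_info(name): a dict with "camera_matrix" (3x3 intrinsics, pixels), "k1" (the pictures are not rectified: a ray, as slopes to the right and down, at radius r is drawn at 1 + k1 r^2 times it, then the intrinsics apply), "R" (3x3) and "t" (3): a world point X has camera coordinates R X + t. Camera axes: x right, y down, z forward; pixel columns grow to the right and rows downward; lengths in m; the calibration is good to about 2 mm. A picture is of the moment at which its call begins: read the wrist's pose just before it. camera_info takes no time and is no camera call; for the wrist camera it gives the pose at the moment of the call.
- hand_in(): hands the job in; it is judged then, once.
The state is a dict: "time": time; "joint_pos": joint angles; "qd": joint speeds; "effort": joint torques, N m; "eef_pos": TCP position; "ee_rot": TCP orientation; "ft_force": force on the tool from outside, world axes, zero at the start; "wrist_torque": the same for the moment, N m; "grip_width": opening from 0.0 (shut) to 1.0 (fully open); "grasp_force": force on a finger pad.
Only numpy, scipy, OpenCV 4.12 (cv2) and the standard library are available. Lean on these libraries where they do the work, as an engineer would, in place of code of your own. Each camera call takes 0.05 s, during which the arm holds its last target. There are 200 camera calls.

## Working session

There is one attempt and no reset: what is moved stays moved. The work goes in short steps, Python scripts to look and compute and a tool call to move; the robot and the scene stay as the last step left them, time stands still between calls to the robot, and variables do not carry over. Pictures are saved under pics/ and viewed, at most 14 in all, crops included, and the job is handed in when it is done.

Besides the shell and the picture viewer there is one more tool, called after "Request:" as name(argument=value, ...), one argument or row to a line, values as JSON. arm_command: Moves the arm, as the interface text tells. Its arguments: {"type":"object","properties":{"xyz":{"type":"array"},"angular":{"type":"array"},"gripper":{"type":"array"},"squeeze":{"type":"number"}},"required":["xyz","angular","gripper"]}

```bash
mkdir -p pics
python3 - <<'E'
from rig import *
import cv2
s=get_state();print({k:s[k] for k in("time","eef_pos","ee_rot","grip_width","ft_force")})
for n in("scene","top"):
    cv2.imwrite(f"pics/{n}0.png",camera(n))
    i=camera_info(n);print(n,i)
E
```

```text
{'time': 0.0, 'eef_pos': array([ 0.15241579, -0.58002154,  0.25526835]), 'ee_rot': array([ 1.79897698e+02, -8.08156551e-03, -1.65284731e+02]), 'grip_width': 1.0003034599077647, 'ft_force': array([ 0.30676414,  0.43237333, -0.92101772])}
scene {'camera_matrix': array([[362.80428563,   0.        , 254.07739902],
       [  0.        , 362.80428563, 190.28327768],
       [  0.        ,   0.        ,   1.        ]]), 'k1': 0.018592013375013587, 'R': array([[ 0.28460843,  0.95863148,  0.00487114],
       [ 0.76577633, -0.22428893, -0.60272804],
       [-0.57670153,  0.17527169, -0.79793182]]), 't': array([-0.15804754, -0.42952954,  1.14190054])}
top {'camera_matrix': array([[482.60785858,   0.        , 252.09323666],
       [  0.        , 482.60785858, 188.73776976],
       [  0.        ,   0.        ,   1.        ]]), 'k1': -0.0545343638515127, 'R': array([[ 0.00900472, -0.99954235, -0.02887912],
       [-0.98808963, -0.00445747, -0.15381489],
       [ 0.15361577,  0.02992022, -0.98767757]]), 't': array([0.00518537, 0.59037557, 0.77477233])}
```

View pics/scene0.png

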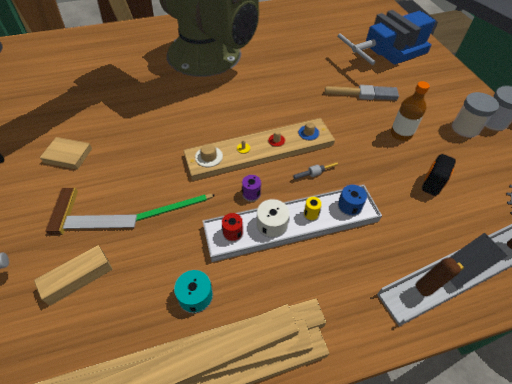

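View pics/top0.png

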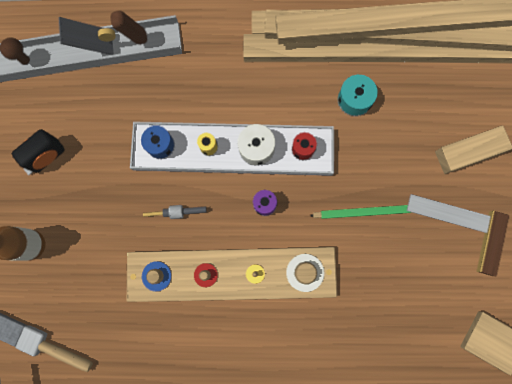

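The top view shows the saws at about blue (157,140), yellow (206,142), white (256,143) and red (304,146). The discs are at blue (156,275), red (205,275), yellow (255,273) and white (305,272). The purple look-alike stands between the racks at (265,202), and the turquoise one is at (358,95). Next I measure from silhouette centres in both views.

```bash
cat > h.py <<'E'
import cv2, numpy as np
from rig import *
def ray(i,uv):
    K=i["camera_matrix"];d=(np.array(uv)-K[:2,2])/K[0,0]
    s=d.copy()
    for _ in range(10): s=d/(1+i["k1"]*(s@s))
    return -i["R"].T@i["t"], i["R"].T@np.r_[s,1]
def onplane(i,uv,z):
    o,d=ray(i,uv);return o+d*(z-o[2])/d[2]
def proj(i,X):
    c=i["R"]@np.array(X)+i["t"];s=c[:2]/c[2];s=s*(1+i["k1"]*(s@s))
    return i["camera_matrix"][:2,:2]@s+i["camera_matrix"][:2,2]
HS={"yellow":[(20,150,90),(34,255,255)],"red":[(0,150,60),(6,255,255)],"blue":[(100,120,50),(118,255,255)],"white":[(15,5,165),(36,60,255)]}
def blob(img,col,roi):
    x0,y0,x1,y1=roi
    h=cv2.cvtColor(img[y0:y1,x0:x1],cv2.COLOR_BGR2HSV)
    m=cv2.inRange(h,*map(np.array,HS[col]))
    if col=="red": m|=cv2.inRange(h,np.array((174,150,60)),np.array((180,255,255)))
    c,_=cv2.findContours(m,cv2.RETR_EXTERNAL,cv2.CHAIN_APPROX_NONE)
    c=[k for k in c if cv2.contourArea(k)>15]
    if not c: return None
    H=cv2.convexHull(np.vstack(c));M=cv2.moments(H)
    return np.array([M["m10"]/M["m00"]+x0,M["m01"]/M["m00"]+y0]),cv2.boundingRect(H),M["m00"]
E
python3 - <<'E'
from h import *
I={n:(cv2.imread(f"pics/{n}0.png"),camera_info(n)) for n in("top","scene")}
rois={"top":{"saw":dict(blue=(135,120,180,163),yellow=(190,128,222,160),white=(232,120,281,168),red=(285,128,322,164)),
 "peg":dict(blue=(135,255,178,297),red=(188,256,222,294),yellow=(240,256,272,290),white=(280,250,330,297))},
"scene":{"saw":dict(blue=(332,180,372,219),yellow=(300,192,326,224),white=(252,196,296,240),red=(216,208,248,243)),
 "peg":dict(blue=(292,116,325,145),red=(264,128,290,150),yellow=(232,138,255,157),white=(190,140,228,170))}}
for k in("saw","peg"):
  for c in("blue","yellow","white","red"):
    for n in("top","scene"):
      b=blob(I[n][0],c,rois[n][k][c])
      if b: print(k,c,n,b[0].round(1),b[1],b[2],(1e3*onplane(I[n][1],b[0],.0405 if k=="saw" else .0225)).round(1))
      else: print(k,c,n,None)
r=[("top",(190,100,340,170)),("top",(235,250,335,300)),("scene",(200,180,350,250))]
cv2.imwrite("pics/z.png",cv2.resize(I["top"][0][115:305,120:345],None,fx=3,fy=3,interpolation=cv2.INTER_CUBIC))
for p in[(256,130),(245,150),(256,158),(230,135),(290,170),(290,265),(305,290)]: print(p,cv2.cvtColor(I["top"][0],cv2.COLOR_BGR2HSV)[p[1],p[0]])
E
```

```text
saw blue top [157.  141.6] (6, 6, 33, 32) 740.5 [674.  176.8  40.5]
saw blue scene [352.1 199.3] (7, 5, 28, 30) 615.0 [669.4 178.3  40.5]
saw yellow top [207.  143.7] (8, 6, 19, 21) 272.0 [670.3  88.6  40.5]
saw yellow scene [312.1 207.8] (5, 5, 16, 23) 280.0 [666.   90.6  40.5]
saw white top [255.8 142. ] (6, 4, 37, 37) 1050.5 [673.4   3.7  40.5]
saw white scene [272.6 212.3] (5, 3, 32, 27) 656.0 [653.7   9.7  40.5]
saw red top [303.8 145.5] (8, 5, 23, 26) 451.0 [667.3 -79.5  40.5]
saw red scene [231.8 226. ] (6, 5, 20, 27) 432.0 [661.9 -77.7  40.5]
peg blue top [156.1 275.8] (7, 7, 29, 29) 629.0 [441.8 173.4  22.5]
peg blue scene [308.3 132.6] (7, 10, 20, 14) 189.0 [443.  173.3  22.5]
peg yellow top None
peg yellow scene [243.1 147.8] (4, 5, 15, 11) 111.5 [447.3   4.6  22.5]
peg white top [304.8 272.4] (6, 4, 39, 38) 1117.5 [450.2 -81.1  22.5]
peg white scene [208.6 156.6] (5, 8, 28, 18) 375.5 [452.1 -80.5  22.5]
peg red top [205.4 274.8] (6, 7, 24, 24) 420.0 [444.7  88.5  22.5]
peg red scene [276.1 140.1] (4, 7, 17, 11) 130.0 [445.   88.6  22.5]
(256, 130) [ 34   9 221]
(245, 150) [ 34   9 220]
(256, 158) [ 34   9 221]
(230, 135) [113   5 222]
(290, 170) [108   6 214]
(290, 265) [ 34   8 222]
(305, 290) [ 40   7 224]
```

View pics/z.png

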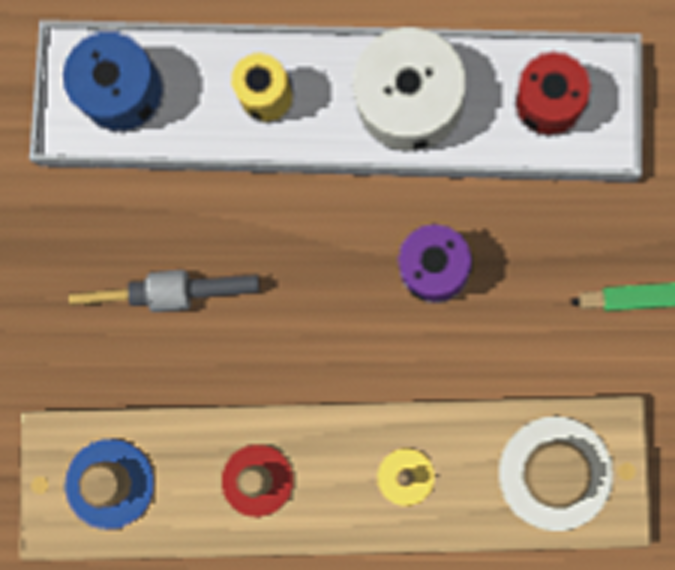

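The crop shows the large crown holes at blue (105,73), yellow (258,79), white (408,81) and red (554,86). The discs are complete around their pegs. I cross-check with the crown holes and a line fit at 85 mm pitch.

Run:
```python
from h import *
t=camera_info("top");im=cv2.imread("pics/top0.png");g=cv2.cvtColor(im,cv2.COLOR_BGR2GRAY)
P=[]
for c,(u,v) in dict(blue=(155,139),yellow=(206,141),white=(256,142),red=(305,143)).items():
    p=g[v-5:v+6,u-5:u+6];w=np.clip(70-p.astype(float),0,None) if c!="blue" else np.clip(50-p.astype(float),0,None)
    m=(w>0).astype(np.uint8);n,l,s,ce=cv2.connectedComponentsWithStats(m);k=1+s[1:,4].argmax();uv=ce[k]+[u-5,v-5]
    X=1e3*onplane(t,uv,.063);P.append(X[:2]);print(c,uv.round(1),s[k,4],X.round(1))
def fit(P,k):
    P=np.array(P);k=np.array(k);d=np.polyfit(k,P,1);print("pitch",np.hypot(*d[0]).round(1),"ang",np.degrees(np.arctan2(d[0][0],d[0][1])).round(2),"resid",(P-np.outer(k,d[0])-d[1]).round(1).tolist(),(np.outer([0,1,2,3],d[0])+d[1]).round(1).tolist())
fit(P,[0,1,2,3])
HS["yellow"]=[(20,120,90),(34,255,255)]
b=blob(im,"yellow",(244,262,266,284));y=1e3*onplane(t,b[0],.0225);print(b,y)
fit([(441.8,173.4),(444.7,88.5),y[:2],(450.2,-81.1)],[0,1,2,3])
s=get_state();print(s["time"])
```

```text
blue [154.8 139. ] 48 [672.8 175.6  63. ]
yellow [205.6 140.9] 46 [669.5  88.3  63. ]
white [255.6 141.8] 46 [667.9   3.5  63. ]
red [304.5 143.1] 73 [665.8 -79.   63. ]
pitch 84.9 ang -178.48 resid [[0.4, 1.2], [-0.7, -1.3], [0.0, -1.2], [0.2, 1.2]] [[672.4, 174.4], [670.1, 89.5], [667.9, 4.7], [665.6, -80.2]]
(array([254.95298373, 273.56178421]), (2, 2, 19, 20), 276.5) [447.61049447   3.69222026  22.5       ]
pitch 84.9 ang 178.1 resid [[-0.1, 0.0], [0.0, -0.0], [0.1, -0.0], [-0.1, 0.0]] [[441.9, 173.4], [444.7, 88.5], [447.5, 3.7], [450.3, -81.1]]
0.1
```

Both rows fit the 85 mm pitch. I move above the red saw, turning so the fingers close along x.

Units first: shifts go in shares of 750 mm and turns go in shares of 360 degrees. So -624 mm is -0.832, 354 mm is 0.472, -75.3 degrees is -0.2092.

Request:
arm_command(
  xyz=[
    [-0.0413, 0.024, 0.004],
    [-0.0827, 0.0467, 0.008],
    [-0.1253, 0.0707, 0.0107],
    [-0.1667, 0.0947, 0.0147],
    [-0.208, 0.1173, 0.0187],
    [-0.2493, 0.1413, 0.0213],
    [-0.2907, 0.1653, 0.0253],
    [-0.3333, 0.1893, 0.0293],
    [-0.3747, 0.212, 0.0333],
    [-0.416, 0.236, 0.0373],
    [-0.4573, 0.26, 0.04],
    [-0.4987, 0.2827, 0.044],
    [-0.5413, 0.3067, 0.048],
    [-0.5827, 0.3307, 0.0507],
    [-0.624, 0.3547, 0.0547],
    [-0.6653, 0.3773, 0.0587],
    [-0.7067, 0.4013, 0.0627],
    [-0.7493, 0.4253, 0.0667],
    [-0.7907, 0.448, 0.0693],
    [-0.832, 0.472, 0.0733],
  ],
  angular=[
    [0, 0, -0.0106],
    [0, 0, -0.0208],
    [0, 0, -0.0314],
    [0, 0, -0.0419],
    [0, 0, -0.0522],
    [0, 0, -0.0628],
    [0, 0, -0.0733],
    [0, 0, -0.0836],
    [0, 0, -0.0942],
    [0, 0, -0.1047],
    [0, 0, -0.115],
    [0, 0, -0.1256],
    [0, 0, -0.1361],
    [0, 0, -0.1464],
    [0, 0, -0.1569],
    [0, 0, -0.1672],
    [0, 0, -0.1778],
    [0, 0, -0.1883],
    [0, 0, -0.1986],
    [0, 0, -0.2092],
  ],
  gripper=[1, 1, 1, 1, 1, 1, 1, 1, 1, 1, 1, 1, 1, 1, 1, 1, 1, 1, 1, 1],
  squeeze=40,
)

```text
time: 2.1
eef_pos: [0.6668, -0.0783, 0.2006]
ee_rot: [180.0, 0.0, -89.8]
ft_force: [0.0, 0.8, 0.1]
grip_width: 1.001
grasp_force: 0.0
```

Request:
arm_command(
  xyz=[
    [0, 0, 0],
    [0, 0, 0],
    [0, 0, 0],
  ],
  angular=[
    [0, 0, 0],
    [0, 0, 0],
    [0, 0, 0],
  ],
  gripper=[1, 1, 1],
)

```text
time: 2.4
eef_pos: [0.6657, -0.0799, 0.2013]
ee_rot: [180.0, -0.0, -90.0]
ft_force: [-0.3, 0.5, 0.1]
grip_width: 1.0
grasp_force: 0.0
```

Run:
```python
from h import *
print({k:get_state()[k] for k in("time","eef_pos","ee_rot","joint_pos")});i=camera_info("wrist");im=camera("wrist");cv2.imwrite("pics/w1.png",im)
for c,p in dict(red=(.6658,-.079),white=(.668,.0035),yellow=(.67,.0885)).items(): print(c,proj(i,[*p,.063]).round(0))
```

```text
{'time': 2.4, 'eef_pos': array([ 0.66566978, -0.07992357,  0.20127481]), 'ee_rot': array([ 1.79981168e+02, -7.54046563e-03, -9.00309409e+01]), 'joint_pos': array([ 1.01984361e+01,  1.30197384e+01,  1.08933875e+01,  4.07902930e-03,
       -8.78935207e+01, -1.02295289e+01])}
red [251. 188.]
white [249. 270.]
yellow [247. 339.]
```

View pics/w1.png

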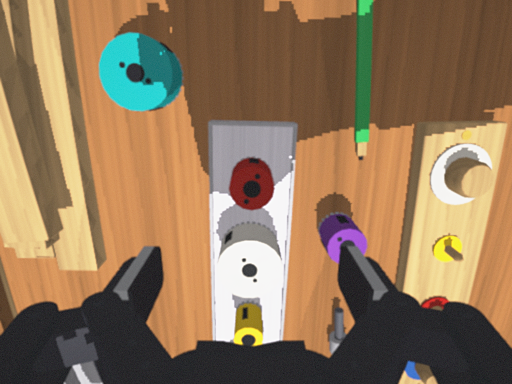

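The wrist view shows the crown holes at red (252,188) and white (249,270), within 1 px of the prediction. I descend and grip the red saw.

Scaled: 148 mm is 0.1973, 143 mm is 0.1907.

Request:
arm_command(
  xyz=[
    [0, 0, 0.0333],
    [0, 0, 0.0667],
    [0, 0, 0.1],
    [0, 0, 0.1333],
    [0, 0, 0.16],
    [0, 0, 0.18],
    [0, 0, 0.1907],
    [0, 0, 0.1973],
    [0, 0, 0.1973],
    [0, 0, 0.1973],
    [0, 0, 0.1973],
    [0, 0, 0.1973],
    [0, 0, 0.1973],
    [0, 0, 0.1973],
    [0, 0, 0.1973],
    [0, 0, 0.1973],
    [0, 0, 0.1973],
    [0, 0, 0.1973],
  ],
  angular=[
    [0, 0, 0],
    [0, 0, 0],
    [0, 0, 0],
    [0, 0, 0],
    [0, 0, 0],
    [0, 0, 0],
    [0, 0, 0],
    [0, 0, 0],
    [0, 0, 0],
    [0, 0, 0],
    [0, 0, 0],
    [0, 0, 0],
    [0, 0, 0],
    [0, 0, 0],
    [0, 0, 0],
    [0, 0, 0],
    [0, 0, 0],
    [0, 0, 0],
  ],
  gripper=[1, 1, 1, 1, 1, 1, 1, 1, 1, 0.3, 0.3, 0.3, 0.3, 0.3, 0.3, 0.3, 0.3, 0.3],
  squeeze=40,
)

```text
time: 4.25
eef_pos: [0.6664, -0.0794, 0.0541]
ee_rot: [-179.9, -0.0, -90.0]
ft_force: [-1.3, 1.3, 6.0]
grip_width: 0.469
grasp_force: 40.6
```

Scaled: 221 mm is 0.2947, -168 mm is -0.224.

Request:
arm_command(
  xyz=[
    [0, 0, -0.0053],
    [0, 0, -0.02],
    [0, 0, -0.0467],
    [0, 0, -0.08],
    [0, 0, -0.1067],
    [-0.0067, 0.0093, -0.1133],
    [-0.0253, 0.0333, -0.1133],
    [-0.048, 0.0627, -0.1133],
    [-0.0707, 0.0933, -0.1133],
    [-0.0933, 0.1227, -0.1133],
    [-0.116, 0.1533, -0.1133],
    [-0.1387, 0.1827, -0.1133],
    [-0.1613, 0.2133, -0.1133],
    [-0.184, 0.2427, -0.1133],
    [-0.2053, 0.2707, -0.1133],
    [-0.2187, 0.288, -0.1133],
    [-0.224, 0.2947, -0.1133],
    [-0.224, 0.2947, -0.1133],
    [-0.224, 0.2947, -0.1133],
    [-0.224, 0.2947, -0.1133],
  ],
  angular=[
    [0, 0, 0],
    [0, 0, 0],
    [0, 0, 0],
    [0, 0, 0],
    [0, 0, 0],
    [0, 0, 0],
    [0, 0, 0],
    [0, 0, 0],
    [0, 0, 0],
    [0, 0, 0],
    [0, 0, 0],
    [0, 0, 0],
    [0, 0, 0],
    [0, 0, 0],
    [0, 0, 0],
    [0, 0, 0],
    [0, 0, 0],
    [0, 0, 0],
    [0, 0, 0],
    [0, 0, 0],
  ],
  gripper=[0.3, 0.3, 0.3, 0.3, 0.3, 0.3, 0.3, 0.3, 0.3, 0.3, 0.3, 0.3, 0.3, 0.3, 0.3, 0.3, 0.3, 0.3, 0.3, 0.3],
)

```text
time: 6.25
eef_pos: [0.4452, 0.0881, 0.138]
ee_rot: [180.0, -0.0, -90.0]
ft_force: [0.4, 0.6, -1.9]
grip_width: 0.461
grasp_force: 40.6
```

Run:
```python
from h import *
print({k:get_state()[k] for k in("time","eef_pos","ee_rot","grip_width","grasp_force","ft_force")});i=camera_info("scene");im=camera("scene");cv2.imwrite("pics/s1.png",cv2.resize(im[60:260,150:400],None,fx=3,fy=3))
```

```text
{'time': 6.25, 'eef_pos': array([0.44523758, 0.08808122, 0.13798302]), 'ee_rot': array([ 1.79965311e+02, -1.97381551e-02, -9.00336359e+01]), 'grip_width': 0.46124396628932085, 'grasp_force': 40.62247447203845, 'ft_force': array([ 0.40674442,  0.64384844, -1.89588609])}
```

View pics/s1.png

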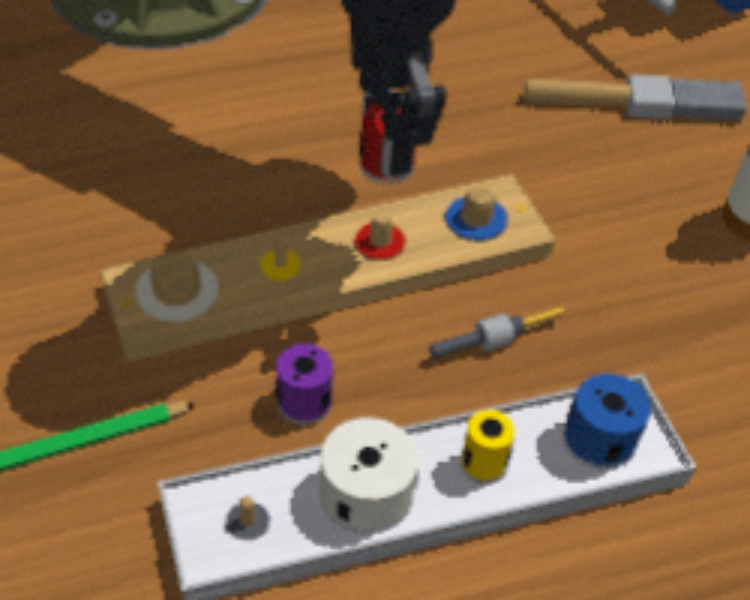

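The red saw hangs upright at about (385,140) in the crop, above its red peg at (380,235). I lower it slowly.

Scaled: 79.5 mm is 0.106, 79 mm is 0.1053.

Request:
arm_command(
  xyz=[
    [0, 0, 0.02],
    [0, 0, 0.0467],
    [0, 0, 0.0667],
    [0, 0, 0.08],
    [0, 0, 0.0893],
    [0, 0, 0.0973],
    [0, 0, 0.1013],
    [0, 0, 0.104],
    [0, 0, 0.1053],
    [0, 0, 0.106],
    [0, 0, 0.106],
    [0, 0, 0.106],
  ],
  angular=[
    [0, 0, 0],
    [0, 0, 0],
    [0, 0, 0],
    [0, 0, 0],
    [0, 0, 0],
    [0, 0, 0],
    [0, 0, 0],
    [0, 0, 0],
    [0, 0, 0],
    [0, 0, 0],
    [0, 0, 0],
    [0, 0, 0],
  ],
  gripper=[0.3, 0.3, 0.3, 0.3, 0.3, 0.3, 0.3, 0.3, 0.3, 0.3, 0.3, 0.3],
)

```text
time: 7.5
eef_pos: [0.4452, 0.0886, 0.0592]
ee_rot: [-180.0, 0.0, -90.0]
ft_force: [-0.5, -0.4, -0.4]
grip_width: 0.47
grasp_force: 40.7
```

Scaled: 1 mm is 0.0013, 0.5 mm is 0.0007.

Request:
arm_command(
  xyz=[
    [0, 0, 0.0007],
    [0, 0, 0.0013],
    [0, 0, 0.0013],
  ],
  angular=[
    [0, 0, 0],
    [0, 0, 0],
    [0, 0, 0],
  ],
  gripper=[0.3, 0.3, 0.3],
)

```text
time: 7.8
eef_pos: [0.4453, 0.0886, 0.0591]
ee_rot: [-180.0, 0.0, -90.0]
ft_force: [-4.4, 0.7, 6.1]
grip_width: 0.466
grasp_force: 41.5
```

Contact at about 6 N means it is seated. I release, rise and go to the white saw.

Scaled: -223 mm is -0.2973, -212 mm is -0.2827.

Request:
arm_command(
  xyz=[
    [0, 0, 0],
    [0, 0, 0],
    [0, 0, 0],
    [0, 0, 0],
    [0, 0, 0],
    [0, 0, -0.0107],
    [0, 0, -0.04],
    [0, 0, -0.08],
    [0, 0, -0.1133],
    [0.0053, -0.0133, -0.1267],
    [0.0173, -0.0467, -0.1267],
    [0.0307, -0.0813, -0.1267],
    [0.044, -0.116, -0.1267],
    [0.0573, -0.1507, -0.1267],
    [0.0707, -0.1853, -0.1267],
    [0.084, -0.22, -0.1267],
    [0.0973, -0.2547, -0.1267],
    [0.108, -0.2827, -0.1267],
    [0.1133, -0.2973, -0.1267],
    [0.1133, -0.2973, -0.1267],
  ],
  angular=[
    [0, 0, 0],
    [0, 0, 0],
    [0, 0, 0],
    [0, 0, 0],
    [0, 0, 0],
    [0, 0, 0],
    [0, 0, 0],
    [0, 0, 0],
    [0, 0, 0],
    [0, 0, 0],
    [0, 0, 0],
    [0, 0, 0],
    [0, 0, 0],
    [0, 0, 0],
    [0, 0, 0],
    [0, 0, 0],
    [0, 0, 0],
    [0, 0, 0],
    [0, 0, 0],
    [0, 0, 0],
  ],
  gripper=[0.55, 0.7, 0.85, 1, 1, 1, 1, 1, 1, 1, 1, 1, 1, 1, 1, 1, 1, 1, 1, 1],
)

```text
time: 9.8
eef_pos: [0.6688, 0.0028, 0.1523]
ee_rot: [179.9, -0.0, -90.1]
ft_force: [-0.0, -0.0, -0.0]
grip_width: 0.998
grasp_force: 0.0
```

Request:
arm_command(
  xyz=[
    [0, 0, 0],
    [0, 0, 0],
  ],
  angular=[
    [0, 0, 0],
    [0, 0, 0],
  ],
  gripper=[1, 1],
)

```text
time: 10.0
eef_pos: [0.6676, 0.0039, 0.1532]
ee_rot: [-180.0, 0.0, -90.0]
ft_force: [-0.2, -0.1, -0.8]
grip_width: 0.997
grasp_force: 0.0
```

Run:
```python
from h import *
print({k:get_state()[k] for k in("time","eef_pos","ee_rot")});i=camera_info("scene");im=camera("scene");cv2.imwrite("pics/s2.png",cv2.resize(im[60:260,150:400],None,fx=3,fy=3))
```

```text
{'time': 10.0, 'eef_pos': array([0.6676067 , 0.00385715, 0.15321542]), 'ee_rot': array([-1.79987691e+02,  9.89639719e-03, -8.99637253e+01])}
```

View pics/s2.png

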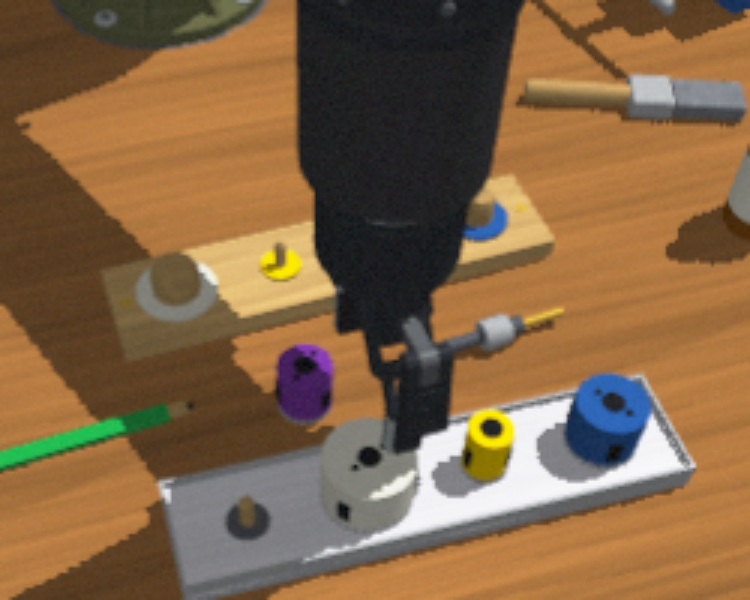

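The arm hides the red saw; the white saw (370,470) stands below the open gripper. I descend and grip it.

Scaled: 103 mm is 0.1373, 101 mm is 0.1347.

Request:
arm_command(
  xyz=[
    [0, 0, 0.02],
    [0, 0, 0.0467],
    [0, 0, 0.0733],
    [0, 0, 0.096],
    [0, 0, 0.1147],
    [0, 0, 0.1267],
    [0, 0, 0.1347],
    [0, 0, 0.1373],
    [0, 0, 0.1373],
    [0, 0, 0.1373],
    [0, 0, 0.1373],
    [0, 0, 0.1373],
    [0, 0, 0.1373],
    [0, 0, 0.1373],
  ],
  angular=[
    [0, 0, 0],
    [0, 0, 0],
    [0, 0, 0],
    [0, 0, 0],
    [0, 0, 0],
    [0, 0, 0],
    [0, 0, 0],
    [0, 0, 0],
    [0, 0, 0],
    [0, 0, 0],
    [0, 0, 0],
    [0, 0, 0],
    [0, 0, 0],
    [0, 0, 0],
  ],
  gripper=[1, 1, 1, 1, 1, 1, 1, 1, 1, 0.6, 0.6, 0.6, 0.6, 0.6],
  squeeze=50,
)

```text
time: 11.45
eef_pos: [0.6686, 0.0036, 0.051]
ee_rot: [-179.9, 0.0, -90.0]
ft_force: [-0.9, 0.4, 5.9]
grip_width: 0.735
grasp_force: 55.2
```

Scaled: 218 mm is 0.2907, 214 mm is 0.2853.

Request:
arm_command(
  xyz=[
    [0, 0, -0.0053],
    [0, 0, -0.02],
    [0, 0, -0.0467],
    [0, 0, -0.08],
    [0, 0, -0.1067],
    [0.004, 0.0107, -0.1133],
    [0.0133, 0.0333, -0.1133],
    [0.0253, 0.064, -0.1133],
    [0.0373, 0.0947, -0.1133],
    [0.0493, 0.1253, -0.1133],
    [0.0613, 0.156, -0.1133],
    [0.0733, 0.1867, -0.1133],
    [0.0853, 0.2173, -0.1133],
    [0.0973, 0.248, -0.1133],
    [0.1067, 0.272, -0.1133],
    [0.1107, 0.2853, -0.1133],
    [0.1133, 0.2907, -0.1133],
    [0.1133, 0.2907, -0.1133],
    [0.1133, 0.2907, -0.1133],
    [0.1133, 0.2907, -0.1133],
  ],
  angular=[
    [0, 0, 0],
    [0, 0, 0],
    [0, 0, 0],
    [0, 0, 0],
    [0, 0, 0],
    [0, 0, 0],
    [0, 0, 0],
    [0, 0, 0],
    [0, 0, 0],
    [0, 0, 0],
    [0, 0, 0],
    [0, 0, 0],
    [0, 0, 0],
    [0, 0, 0],
    [0, 0, 0],
    [0, 0, 0],
    [0, 0, 0],
    [0, 0, 0],
    [0, 0, 0],
    [0, 0, 0],
  ],
  gripper=[0.6, 0.6, 0.6, 0.6, 0.6, 0.6, 0.6, 0.6, 0.6, 0.6, 0.6, 0.6, 0.6, 0.6, 0.6, 0.6, 0.6, 0.6, 0.6, 0.6],
)

```text
time: 13.45
eef_pos: [0.4504, -0.0813, 0.1345]
ee_rot: [180.0, 0.0, -90.0]
ft_force: [0.0, 0.4, -2.7]
grip_width: 0.733
grasp_force: 55.4
```

Run:
```python
from h import *
print({k:get_state()[k] for k in("time","eef_pos","ee_rot","grip_width","ft_force")});i=camera_info("scene");im=camera("scene");cv2.imwrite("pics/s3.png",cv2.resize(im[60:260,150:400],None,fx=3,fy=3))
```

```text
{'time': 13.45, 'eef_pos': array([ 0.45037423, -0.08125033,  0.13453318]), 'ee_rot': array([ 1.79962275e+02,  2.11311406e-04, -8.99764719e+01]), 'grip_width': 0.7334596950305082, 'ft_force': array([ 0.02670268,  0.44392321, -2.72801098])}
```

View pics/s3.png

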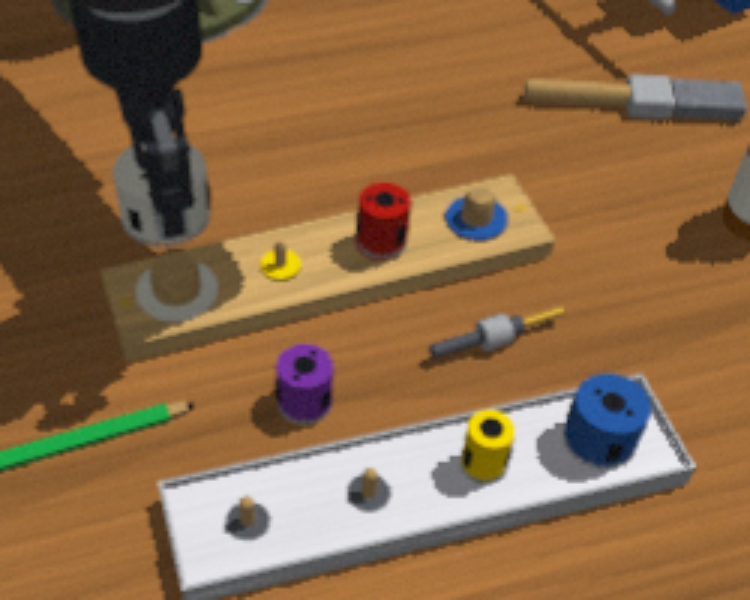

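The red saw is home and upright at (383,220), and the white saw hangs upright at (160,195) above its peg. I lower it; the landing is 80 mm down.

Scaled: 80 mm is 0.1067, 79.5 mm is 0.106.

Request:
arm_command(
  xyz=[
    [0, 0, 0.02],
    [0, 0, 0.0467],
    [0, 0, 0.0667],
    [0, 0, 0.08],
    [0, 0, 0.0893],
    [0, 0, 0.0973],
    [0, 0, 0.1013],
    [0, 0, 0.104],
    [0, 0, 0.1053],
    [0, 0, 0.106],
    [0, 0, 0.1067],
    [0, 0, 0.1067],
  ],
  angular=[
    [0, 0, 0],
    [0, 0, 0],
    [0, 0, 0],
    [0, 0, 0],
    [0, 0, 0],
    [0, 0, 0],
    [0, 0, 0],
    [0, 0, 0],
    [0, 0, 0],
    [0, 0, 0],
    [0, 0, 0],
    [0, 0, 0],
  ],
  gripper=[0.6, 0.6, 0.6, 0.6, 0.6, 0.6, 0.6, 0.6, 0.6, 0.6, 0.6, 0.6],
)

```text
time: 14.7
eef_pos: [0.4504, -0.0815, 0.056]
ee_rot: [-179.9, -0.0, -90.0]
ft_force: [-3.9, 0.2, 5.3]
grip_width: 0.735
grasp_force: 56.2
```

Scaled: 0.5 mm is 0.0007, 0.3 mm is 0.0004.

Request:
arm_command(
  xyz=[
    [0, 0, 0.0004],
    [0, 0, 0.0007],
    [0, 0, 0.0007],
  ],
  angular=[
    [0, 0, 0],
    [0, 0, 0],
    [0, 0, 0],
  ],
  gripper=[0.6, 0.6, 0.6],
)

```text
time: 15.0
eef_pos: [0.4505, -0.0815, 0.0559]
ee_rot: [-179.9, -0.0, -90.0]
ft_force: [-5.4, 1.3, 9.3]
grip_width: 0.737
grasp_force: 56.5
```

It is seated. I release and go to the yellow saw.

Scaled: -219.5 mm is -0.2927, -170 mm is -0.2267.

Request:
arm_command(
  xyz=[
    [0, 0, 0],
    [0, 0, 0],
    [0, 0, 0],
    [0, 0, 0],
    [0, 0, -0.0107],
    [0, 0, -0.04],
    [0, 0, -0.08],
    [0, 0, -0.116],
    [-0.008, -0.0107, -0.1293],
    [-0.0267, -0.0347, -0.1293],
    [-0.0533, -0.0693, -0.1293],
    [-0.08, -0.104, -0.1293],
    [-0.1067, -0.1387, -0.1293],
    [-0.1333, -0.1733, -0.1293],
    [-0.16, -0.208, -0.1293],
    [-0.1867, -0.2427, -0.1293],
    [-0.2093, -0.2707, -0.1293],
    [-0.2227, -0.288, -0.1293],
    [-0.2267, -0.2927, -0.1293],
    [-0.2267, -0.2927, -0.1293],
  ],
  angular=[
    [0, 0, 0],
    [0, 0, 0],
    [0, 0, 0],
    [0, 0, 0],
    [0, 0, 0],
    [0, 0, 0],
    [0, 0, 0],
    [0, 0, 0],
    [0, 0, 0],
    [0, 0, 0],
    [0, 0, 0],
    [0, 0, 0],
    [0, 0, 0],
    [0, 0, 0],
    [0, 0, 0],
    [0, 0, 0],
    [0, 0, 0],
    [0, 0, 0],
    [0, 0, 0],
    [0, 0, 0],
  ],
  gripper=[0.85, 1, 1, 1, 1, 1, 1, 1, 1, 1, 1, 1, 1, 1, 1, 1, 1, 1, 1, 1],
)

```text
time: 17.0
eef_pos: [0.6696, 0.0888, 0.1511]
ee_rot: [180.0, -0.0, -90.0]
ft_force: [-0.6, -0.7, 0.2]
grip_width: 1.003
grasp_force: 0.0
```

Request:
arm_command(
  xyz=[
    [0, 0, 0],
    [0, 0, 0],
  ],
  angular=[
    [0, 0, 0],
    [0, 0, 0],
  ],
  gripper=[1, 1],
)

```text
time: 17.2
eef_pos: [0.6691, 0.088, 0.1519]
ee_rot: [-180.0, 0.0, -90.0]
ft_force: [0.7, 0.4, 0.2]
grip_width: 1.0
grasp_force: 0.0
```

Request:
arm_command(
  xyz=[
    [0, 0, 0.02],
    [0, 0, 0.0467],
    [0, 0, 0.0733],
    [0, 0, 0.096],
    [0, 0, 0.1133],
    [0, 0, 0.124],
    [0, 0, 0.1293],
    [0, 0, 0.1307],
    [0, 0, 0.1307],
    [0, 0, 0.1307],
    [0, 0, 0.1307],
    [0, 0, 0.1307],
    [0, 0, 0.1307],
    [0, 0, 0.1307],
    [0, 0, 0.1307],
    [0, 0, 0.1307],
    [0, 0, 0.1307],
    [0, 0, 0.1307],
  ],
  angular=[
    [0, 0, 0],
    [0, 0, 0],
    [0, 0, 0],
    [0, 0, 0],
    [0, 0, 0],
    [0, 0, 0],
    [0, 0, 0],
    [0, 0, 0],
    [0, 0, 0],
    [0, 0, 0],
    [0, 0, 0],
    [0, 0, 0],
    [0, 0, 0],
    [0, 0, 0],
    [0, 0, 0],
    [0, 0, 0],
    [0, 0, 0],
    [0, 0, 0],
  ],
  gripper=[1, 1, 1, 1, 1, 1, 1, 1, 0.6, 0.6, 0.45, 0.3, 0.2, 0.2, 0.2, 0.2, 0.2, 0.2],
  squeeze=40,
)

```text
time: 19.0
eef_pos: [0.6698, 0.0886, 0.054]
ee_rot: [-179.9, 0.0, -90.0]
ft_force: [0.1, -0.4, 4.9]
grip_width: 0.371
grasp_force: 40.0
```

Scaled: 222 mm is 0.296, 218 mm is 0.2907.

Request:
arm_command(
  xyz=[
    [0, 0, -0.0053],
    [0, 0, -0.02],
    [0, 0, -0.0467],
    [0, 0, -0.08],
    [0, 0, -0.1067],
    [0.004, 0.0107, -0.1133],
    [0.0133, 0.0347, -0.1133],
    [0.0253, 0.0653, -0.1133],
    [0.0373, 0.0973, -0.1133],
    [0.0493, 0.128, -0.1133],
    [0.0613, 0.1587, -0.1133],
    [0.0733, 0.1907, -0.1133],
    [0.0853, 0.2213, -0.1133],
    [0.0973, 0.2533, -0.1133],
    [0.1067, 0.2773, -0.1133],
    [0.1107, 0.2907, -0.1133],
    [0.1133, 0.296, -0.1133],
    [0.1133, 0.296, -0.1133],
    [0.1133, 0.296, -0.1133],
    [0.1133, 0.296, -0.1133],
  ],
  angular=[
    [0, 0, 0],
    [0, 0, 0],
    [0, 0, 0],
    [0, 0, 0],
    [0, 0, 0],
    [0, 0, 0],
    [0, 0, 0],
    [0, 0, 0],
    [0, 0, 0],
    [0, 0, 0],
    [0, 0, 0],
    [0, 0, 0],
    [0, 0, 0],
    [0, 0, 0],
    [0, 0, 0],
    [0, 0, 0],
    [0, 0, 0],
    [0, 0, 0],
    [0, 0, 0],
    [0, 0, 0],
  ],
  gripper=[0.2, 0.2, 0.2, 0.2, 0.2, 0.2, 0.2, 0.2, 0.2, 0.2, 0.2, 0.2, 0.2, 0.2, 0.2, 0.2, 0.2, 0.2, 0.2, 0.2],
)

```text
time: 21.0
eef_pos: [0.4477, 0.0036, 0.138]
ee_rot: [180.0, -0.0, -90.0]
ft_force: [0.7, 0.3, -0.5]
grip_width: 0.367
grasp_force: 39.8
```

Run:
```python
from h import *
print({k:get_state()[k] for k in("time","eef_pos","ee_rot","grip_width","ft_force")});i=camera_info("scene");im=camera("scene");cv2.imwrite("pics/s4.png",cv2.resize(im[60:260,150:400],None,fx=3,fy=3))
```

```text
{'time': 21.0, 'eef_pos': array([0.44769296, 0.00362007, 0.13798422]), 'ee_rot': array([ 1.79961033e+02, -9.42059049e-03, -8.99884866e+01]), 'grip_width': 0.36728205022713656, 'ft_force': array([ 0.68804925,  0.31556487, -0.49656724])}
```

View pics/s4.png

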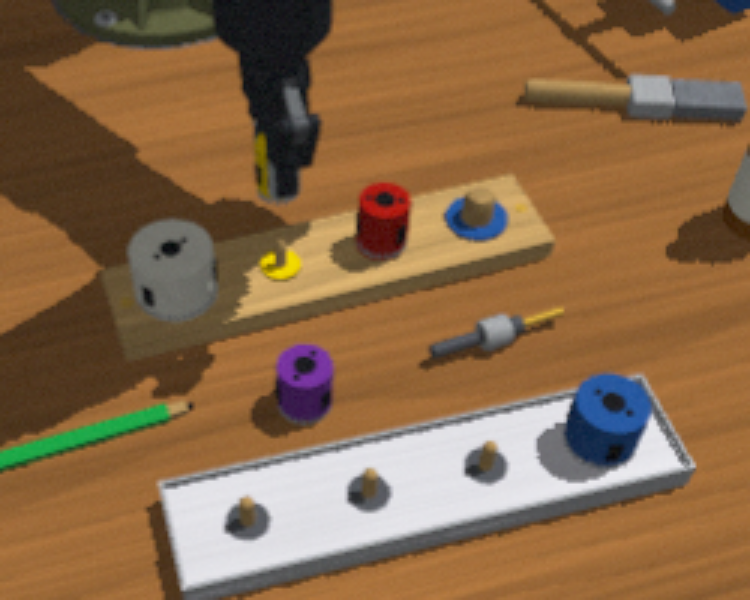

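The white saw is home at (172,270). The yellow saw hangs upright at (275,165) above its disc at (280,263), so I lower it.

Scaled: 80 mm is 0.1067, 79.5 mm is 0.106.

Request:
arm_command(
  xyz=[
    [0, 0, 0.02],
    [0, 0, 0.0467],
    [0, 0, 0.0667],
    [0, 0, 0.08],
    [0, 0, 0.0893],
    [0, 0, 0.0973],
    [0, 0, 0.1013],
    [0, 0, 0.104],
    [0, 0, 0.1053],
    [0, 0, 0.106],
    [0, 0, 0.1067],
    [0, 0, 0.1067],
  ],
  angular=[
    [0, 0, 0],
    [0, 0, 0],
    [0, 0, 0],
    [0, 0, 0],
    [0, 0, 0],
    [0, 0, 0],
    [0, 0, 0],
    [0, 0, 0],
    [0, 0, 0],
    [0, 0, 0],
    [0, 0, 0],
    [0, 0, 0],
  ],
  gripper=[0.2, 0.2, 0.2, 0.2, 0.2, 0.2, 0.2, 0.2, 0.2, 0.2, 0.2, 0.2],
)

```text
time: 22.25
eef_pos: [0.4478, 0.0036, 0.059]
ee_rot: [-180.0, 0.0, -90.0]
ft_force: [-1.3, 0.2, 4.1]
grip_width: 0.371
grasp_force: 40.1
```

Scaled: 0.5 mm is 0.0007, 0.3 mm is 0.0004.

Request:
arm_command(
  xyz=[
    [0, 0, 0.0004],
    [0, 0, 0.0007],
    [0, 0, 0.0007],
  ],
  angular=[
    [0, 0, 0],
    [0, 0, 0],
    [0, 0, 0],
  ],
  gripper=[0.2, 0.2, 0.2],
)

```text
time: 22.55
eef_pos: [0.4478, 0.0036, 0.0589]
ee_rot: [-180.0, 0.0, -90.0]
ft_force: [-3.6, 1.6, 6.4]
grip_width: 0.371
grasp_force: 40.4
```

Scaled: -225 mm is -0.3, -172 mm is -0.2293.

Request:
arm_command(
  xyz=[
    [0, 0, 0],
    [0, 0, 0],
    [0, 0, 0],
    [0, 0, 0],
    [0, 0, -0.0107],
    [0, 0, -0.04],
    [0, 0, -0.08],
    [0, 0, -0.1133],
    [-0.008, -0.0107, -0.1253],
    [-0.0267, -0.0347, -0.1253],
    [-0.0533, -0.0693, -0.1253],
    [-0.08, -0.104, -0.1253],
    [-0.1067, -0.14, -0.1253],
    [-0.1333, -0.1747, -0.1253],
    [-0.16, -0.2093, -0.1253],
    [-0.1867, -0.244, -0.1253],
    [-0.2107, -0.276, -0.1253],
    [-0.224, -0.2933, -0.1253],
    [-0.2293, -0.3, -0.1253],
    [-0.2293, -0.3, -0.1253],
  ],
  angular=[
    [0, 0, 0],
    [0, 0, 0],
    [0, 0, 0],
    [0, 0, 0],
    [0, 0, 0],
    [0, 0, 0],
    [0, 0, 0],
    [0, 0, 0],
    [0, 0, 0],
    [0, 0, 0],
    [0, 0, 0],
    [0, 0, 0],
    [0, 0, 0],
    [0, 0, 0],
    [0, 0, 0],
    [0, 0, 0],
    [0, 0, 0],
    [0, 0, 0],
    [0, 0, 0],
    [0, 0, 0],
  ],
  gripper=[0.5, 0.8, 1, 1, 1, 1, 1, 1, 1, 1, 1, 1, 1, 1, 1, 1, 1, 1, 1, 1],
)

```text
time: 24.55
eef_pos: [0.6726, 0.1758, 0.1514]
ee_rot: [180.0, -0.0, -90.0]
ft_force: [-0.7, -0.5, -0.4]
grip_width: 1.0
grasp_force: 0.0
```

Request:
arm_command(
  xyz=[
    [0, 0, 0],
    [0, 0, 0],
  ],
  angular=[
    [0, 0, 0],
    [0, 0, 0],
  ],
  gripper=[1, 1],
)

```text
time: 24.75
eef_pos: [0.6721, 0.1751, 0.1525]
ee_rot: [-180.0, 0.0, -90.0]
ft_force: [-0.6, 0.3, 1.0]
grip_width: 1.002
grasp_force: 0.0
```

Scaled: 100 mm is 0.1333, 99 mm is 0.132.

Request:
arm_command(
  xyz=[
    [0, 0, 0.02],
    [0, 0, 0.0467],
    [0, 0, 0.0733],
    [0, 0, 0.096],
    [0, 0, 0.1147],
    [0, 0, 0.1253],
    [0, 0, 0.132],
    [0, 0, 0.1333],
    [0, 0, 0.1333],
    [0, 0, 0.1333],
    [0, 0, 0.1333],
    [0, 0, 0.1333],
    [0, 0, 0.1333],
    [0, 0, 0.1333],
    [0, 0, 0.1333],
    [0, 0, 0.1333],
  ],
  angular=[
    [0, 0, 0],
    [0, 0, 0],
    [0, 0, 0],
    [0, 0, 0],
    [0, 0, 0],
    [0, 0, 0],
    [0, 0, 0],
    [0, 0, 0],
    [0, 0, 0],
    [0, 0, 0],
    [0, 0, 0],
    [0, 0, 0],
    [0, 0, 0],
    [0, 0, 0],
    [0, 0, 0],
    [0, 0, 0],
  ],
  gripper=[1, 1, 1, 1, 1, 1, 1, 1, 0.7, 0.6, 0.45, 0.45, 0.45, 0.45, 0.45, 0.45],
  squeeze=45,
)

```text
time: 26.35
eef_pos: [0.673, 0.1758, 0.0529]
ee_rot: [-179.9, 0.0, -90.0]
ft_force: [-1.3, 0.3, 5.1]
grip_width: 0.583
grasp_force: 47.0
```

Scaled: 231 mm is 0.308, 175 mm is 0.2333.

Request:
arm_command(
  xyz=[
    [0, 0, -0.0053],
    [0, 0, -0.02],
    [0, 0, -0.0467],
    [0, 0, -0.08],
    [0, 0, -0.1067],
    [0, 0.0107, -0.1133],
    [0, 0.0347, -0.1133],
    [0, 0.0667, -0.1133],
    [0, 0.1, -0.1133],
    [0.0013, 0.1333, -0.1133],
    [0.0013, 0.1667, -0.1133],
    [0.0013, 0.2, -0.1133],
    [0.0013, 0.2333, -0.1133],
    [0.0027, 0.264, -0.1133],
    [0.0027, 0.288, -0.1133],
    [0.0027, 0.3027, -0.1133],
    [0.0027, 0.308, -0.1133],
    [0.0027, 0.308, -0.1133],
    [0.0027, 0.308, -0.1133],
    [0.0027, 0.308, -0.1133],
  ],
  angular=[
    [0, 0, 0],
    [0, 0, 0],
    [0, 0, 0],
    [0, 0, 0],
    [0, 0, 0],
    [0, 0, 0],
    [0, 0, 0],
    [0, 0, 0],
    [0, 0, 0],
    [0, 0, 0],
    [0, 0, 0],
    [0, 0, 0],
    [0, 0, 0],
    [0, 0, 0],
    [0, 0, 0],
    [0, 0, 0],
    [0, 0, 0],
    [0, 0, 0],
    [0, 0, 0],
    [0, 0, 0],
  ],
  gripper=[0.45, 0.45, 0.45, 0.45, 0.45, 0.45, 0.45, 0.45, 0.45, 0.45, 0.45, 0.45, 0.45, 0.45, 0.45, 0.45, 0.45, 0.45, 0.45, 0.45],
)

```text
time: 28.35
eef_pos: [0.4417, 0.1734, 0.1365]
ee_rot: [180.0, -0.0, -90.0]
ft_force: [0.5, 0.2, -1.7]
grip_width: 0.587
grasp_force: 47.0
```

Run:
```python
from h import *
print({k:get_state()[k] for k in("time","eef_pos","ee_rot","grip_width","ft_force")});i=camera_info("scene");im=camera("scene");cv2.imwrite("pics/s5.png",cv2.resize(im[60:260,150:400],None,fx=3,fy=3))
```

```text
{'time': 28.35, 'eef_pos': array([0.44168313, 0.17341224, 0.13645109]), 'ee_rot': array([ 1.79965535e+02, -2.38930439e-02, -9.00081901e+01]), 'grip_width': 0.5868690501603412, 'ft_force': array([ 0.52525326,  0.20629769, -1.72674956])}
```

View pics/s5.png

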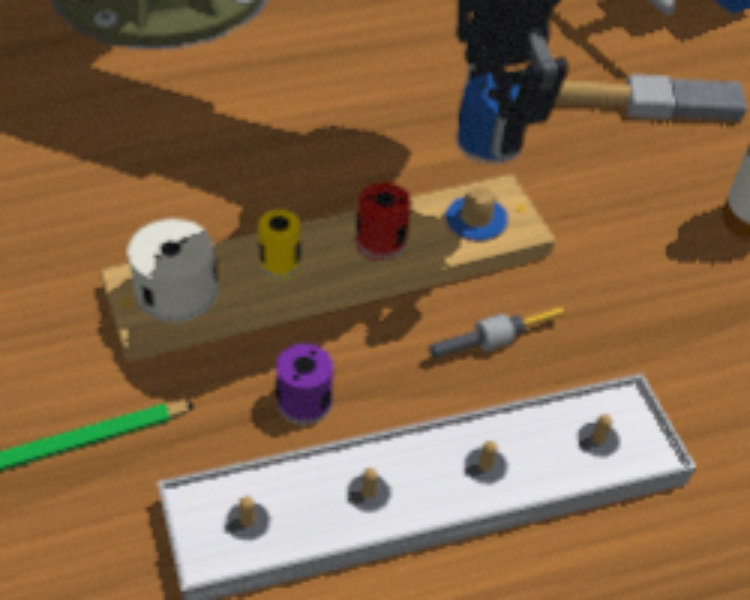

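The yellow saw is home at (280,240), and the blue saw hangs at (490,120) above its disc at (477,215). I lower it and retreat.

Scaled: 80 mm is 0.1067, 79.5 mm is 0.106.

Request:
arm_command(
  xyz=[
    [0, 0, 0.02],
    [0, 0, 0.0467],
    [0, 0, 0.0667],
    [0, 0, 0.08],
    [0, 0, 0.0893],
    [0, 0, 0.0973],
    [0, 0, 0.1013],
    [0, 0, 0.104],
    [0, 0, 0.1053],
    [0, 0, 0.106],
    [0, 0, 0.1067],
    [0, 0, 0.1067],
  ],
  angular=[
    [0, 0, 0],
    [0, 0, 0],
    [0, 0, 0],
    [0, 0, 0],
    [0, 0, 0],
    [0, 0, 0],
    [0, 0, 0],
    [0, 0, 0],
    [0, 0, 0],
    [0, 0, 0],
    [0, 0, 0],
    [0, 0, 0],
  ],
  gripper=[0.45, 0.45, 0.45, 0.45, 0.45, 0.45, 0.45, 0.45, 0.45, 0.45, 0.45, 0.45],
)

```text
time: 29.6
eef_pos: [0.4418, 0.1737, 0.0579]
ee_rot: [-179.9, 0.0, -90.0]
ft_force: [-3.8, -0.5, 5.6]
grip_width: 0.587
grasp_force: 47.6
```

Scaled: 0.5 mm is 0.0007, 0.3 mm is 0.0004.

Request:
arm_command(
  xyz=[
    [0, 0, 0.0004],
    [0, 0, 0.0007],
    [0, 0, 0.0007],
  ],
  angular=[
    [0, 0, 0],
    [0, 0, 0],
    [0, 0, 0],
  ],
  gripper=[0.45, 0.45, 0.45],
)

```text
time: 29.9
eef_pos: [0.4418, 0.1737, 0.0578]
ee_rot: [-179.9, 0.0, -90.0]
ft_force: [-6.1, -1.4, 7.8]
grip_width: 0.587
grasp_force: 48.0
```

Scaled: -160 mm is -0.2133, -150 mm is -0.2.

Request:
arm_command(
  xyz=[
    [0, 0, 0],
    [0, 0, 0],
    [0, 0, 0],
    [0, 0, 0],
    [0, 0, -0.0107],
    [0, 0, -0.04],
    [0, 0, -0.08],
    [0, 0, -0.12],
    [0, 0, -0.16],
    [0, 0, -0.1933],
    [-0.0267, 0, -0.2133],
    [-0.06, 0, -0.2133],
    [-0.0933, 0, -0.2133],
    [-0.1267, 0, -0.2133],
    [-0.16, 0, -0.2133],
    [-0.1867, 0, -0.2133],
    [-0.2, 0, -0.2133],
    [-0.2, 0, -0.2133],
    [-0.2, 0, -0.2133],
  ],
  angular=[
    [0, 0, 0],
    [0, 0, 0],
    [0, 0, 0],
    [0, 0, 0],
    [0, 0, 0],
    [0, 0, 0],
    [0, 0, 0],
    [0, 0, 0],
    [0, 0, 0],
    [0, 0, 0],
    [0, 0, 0],
    [0, 0, 0],
    [0, 0, 0],
    [0, 0, 0],
    [0, 0, 0],
    [0, 0, 0],
    [0, 0, 0],
    [0, 0, 0],
    [0, 0, 0],
  ],
  gripper=[0.75, 1, 1, 1, 1, 1, 1, 1, 1, 1, 1, 1, 1, 1, 1, 1, 1, 1, 1],
)

```text
time: 31.8
eef_pos: [0.4415, 0.323, 0.2165]
ee_rot: [-180.0, -0.0, -90.0]
ft_force: [-0.1, 0.0, -0.0]
grip_width: 0.999
grasp_force: 0.0
```

Run:
```python
from h import *
im=camera("scene");t=camera("top")
cv2.imwrite("pics/end.png",np.vstack([cv2.resize(im[100:245,130:400],(558,300)),cv2.resize(t[110:310,20:392],(558,300))]))
```

```text
(no output)
```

View pics/end.png

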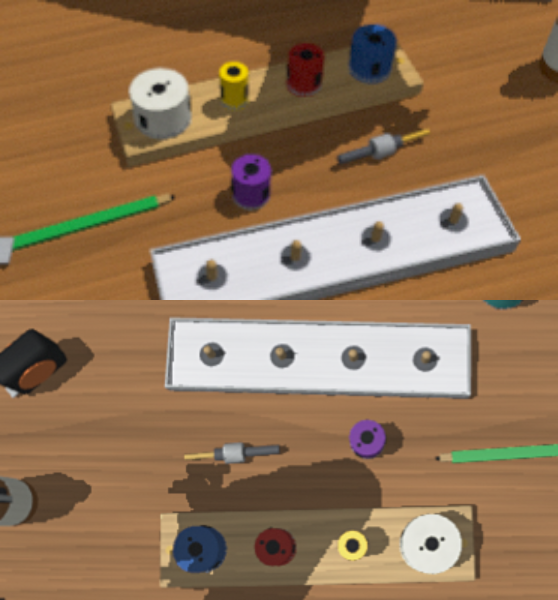

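All four saws stand upright on their own pegs. In the top half they are at white (160,105), yellow (233,85), red (305,68) and blue (372,52). The tray is empty, and the arbor, pencil and purple saw are untouched.

```bash
python3 -c "
from rig import *
print(hand_in())"
```

```text
the job is handed in; nothing more can be done
None
```

All four hole saws are on their matching pegs, upright and seated on their discs; the arbor, pencil and look-alikes were left where they lay, and the job was handed in at about 32 s.

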